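Set the beam attenuator's ring to its preset rider

TASK

The laser's beam attenuator stands on the desk: push its thumb lever round with a fingertip until the lever stands exactly in line with the centre line of the small steel rider clamped on the scale's rim. Bring it up from the side where it stands now and do not run past the mark, so that it need not be pushed back; only push, never grip the lever, then leave it standing there, and do not disturb the pen, the tape measure or the strip of clipped cutters.

Things in the scene. Friction and masses are not known exactly. Their poses are not given: they have to be found in the camera images.
- axis (a point): Centre of the attenuator: the vertical axis of its ring, at the height of the scale face (31 mm above the desk). The attenuator is fixed to the desk: foot 132 mm in diameter and 8 mm high, grey drum 120 mm in diameter up to 31 mm with a ring of engraved graduations, every 10 degrees. On the drum turns a dark knurled ring, 91 mm in diameter, with its top at 46 mm, which carries the lever.
- lever (a joint): Angle of the ring and lever, rad; grows counter-clockwise seen from above; stops at -1.3 and 1.3. The lever starts between -0.8 and -0.5, always clockwise of the rider by 0.5 to 1.6 rad, so it is pushed counter-clockwise. It turns with steady friction, 0.12 N m (about 1.4 N at the tab), has no spring and stays where it is left.
- tab (a point): Centre of the lever's upright thumb tab, 88 mm from the axis and 61.5 mm above the desk. The lever is a steel arm that runs radially from the ring at 38 to 45 mm above the desk; at its end the tab stands up to 79 mm. The tab is 22 mm long radially (77 to 99 mm from the axis) and 12 mm thick along the arc, with a black ribbed pad on each flank (16 mm long, 43 to 77 mm above the desk).
- pointer (a point): Point on the lever's centre line on the underside of its arm, 66 mm from the axis and 38 mm above the desk, right over the rider's line when the lever is set. In the rules lever_c14 and c15 are the lever's clockwise flank (the one to push: pad, side of the arm), c16 and c17 the opposite flank, c18 and c19 the inner and outer edge of the tab.
- rider_mark (a point): The preset mark: outer part of the radial black centre line on top of the small steel rider (16 x 16 mm, top at 35 mm above the desk, with a clamping screw outside) that is fixed on the rim of the drum, 66 mm from the axis. The lever passes 3 mm above it. The lever is set when the pointer, the mark and the axis lie in one vertical plane.
- laser_head (a point): Obstacle to keep clear of: a point on the near lower edge of the laser's blue beam housing. The beam and the grey head to the right of it hang over the far part of the desk, along y, from x = 0.545 m on and from 0.32 m above the desk upward (the lens under the head from 0.28 m); swing the arm in on the robot's side of it.
- rider: The rider's frame: its origin lies on the ring's axis at desk height, its z points up and its -x axis points out along the rider's centre line.
- pen: Loose red and white pen, 135 mm long and 16 mm thick, lying on the desk; leave alone. Origin under its middle.
- tape_measure: Loose black and orange tape measure, 64 x 132 x 35 mm, lying on the thin (4 mm) perforated plate on the right of the desk; leave alone. Origin on its underside.
- clip_strip: Loose yellow strip with four green clipped cutters, 22 x 90 x 39 mm, on the same thin plate; leave alone. Origin under its middle.

How it is judged:
At the end, for the whole second after the job is handed in: The lever's pointer stands within 2.5 mm of the rider's centre line (about 2 degrees), on the rider's side of the ring, at rest; the pen, tape measure and clip strip lie within 15 mm of where they were (y of pointer in the frame of rider between -0.0025 and 0.0025 m and x of pointer in the frame of rider below -0.05 m and velocity of joint lever between -0.02 and 0.02 rad/s and distance of each of pen, tape_measure, clip_strip from where it was at the start of the episode below 0.015 m); the robot touches nothing.
It fails at once if the lever is pushed more than 7 mm (6 degrees) past the rider's centre line (y of pointer in the frame of rider below -0.007 m and x of pointer in the frame of rider below 0 m).
It fails at once if the lever is gripped: the fingers press on two opposite faces of it at once ((contact force between the fingers and lever_c14 above 0.5 N and contact force between the fingers and lever_c16 above 0.5 N) or (contact force between the fingers and lever_c14 above 0.5 N and contact force between the fingers and lever_c17 above 0.5 N) or (contact force between the fingers and lever_c15 above 0.5 N and contact force between the fingers and lever_c16 above 0.5 N) or (contact force between the fingers and lever_c15 above 0.5 N and contact force between the fingers and lever_c17 above 0.5 N) or (contact force between the fingers and lever_c18 above 0.5 N and contact force between the fingers and lever_c19 above 0.5 N)).
It fails at once if the pen is moved more than 15 mm or lifted (distance of pen from where it was at the start of the episode above 0.015 m or height (world z) of pen above 0.015 m).
It fails at once if the tape measure is moved more than 15 mm or lifted (distance of tape_measure from where it was at the start of the episode above 0.015 m or height (world z) of tape_measure above 0.015 m).
It fails at once if the strip of clipped cutters is moved more than 15 mm or lifted (distance of clip_strip from where it was at the start of the episode above 0.015 m or height (world z) of clip_strip above 0.015 m).
It also fails if it takes over 38 s, if anything falls off the work surface, if the arm or the gripper's body presses on something with over 40 N, if the wrist force passes 120 N, or if a joint passes its speed limit or range.

ROBOT

A 7-joint arm with a two-finger parallel gripper is mounted at the origin on a cart in front of the work surface, level with it; the furniture and walls round the work are solid. World frame = base frame: x ahead of the robot, y to its left, z up, the work surface at z = 0. Lengths are in m, angles in rad, forces in N, time in s.
With the tool pointing down it reaches from about 0.35 to 0.9 m from the base axis. Payload 8.1 kg.
Tool frame: the origin (TCP) lies midway between the tips of the shut fingers; the grasp point (between the pads) lies 19 mm behind it (arm.pinch_z is the distance from the TCP to the grasp point, in m); z points along the fingers, y is the direction in which the jaws open and shut (so a half turn about z gives the same grasp; the last joint's range is limited). The gripper opens to 92 mm and grips with 3 to 60 N. Pads are 19 mm wide; open, the fingers measure 130 mm over their backs; the gripper's body (75 mm by 190 mm) begins 47 mm behind the grasp point.
Start: joints at [-1.244, 0.434, 0.025, 1.573, -0.012, 1.134, -0.075], TCP at [0.26, 0.568, 0.227] pointing down, gripper open.
Joint ranges: [-2.62, 2.62], [-0.44, 2.09], [-1.27, 1.32], [0.08, 2.57], [-1.32, 4.46], [0.12, 2], [-2.74, 2.74]. Speed limits (rad/s): [2.22, 2.22, 3.01, 3.01, 3.14, 3.14, 3.14].

INTERFACE

Orientations are given as a rotation vector (axis times angle).
In Python, from cell import arm, eyes gives the robot as it stands.
- The arm moves only by the tool apply_moves, never from a script. Its argument "targets" is one flat list of numbers, 5 for each row, row after row: the closure, from 0 (fully open) to 1 (shut), then the shift along the tool's x, y, z each as a share of 40 cm, from -1 to 1, then the turn about the tool's z as a share of pi/2 rad, from -1 to 1. A call has 1 to 20 rows; each row shifts and turns the commanded pose from where the row before left it, along the tool's axes as they then stand; what a row does not reach is not made up. A row lasts 1/8 s, in which the tool goes at most 62.5 mm and 10.7 degrees, less where a joint would pass 70% of its speed; a pose out of reach is approached as far as the arm can. A call with a number of a shift or a turn outside -1 to 1 is refused whole. A call with a gripper value outside its range is refused whole. The fingers move at their own pace and stop on an object; "grip_force" is the grip in N (left out, the last holds). Time passes only in rows, so rows that do not move let the fingers close. It gives the time, the measured TCP pose, the force and the opening at its end, in the units of the state.
- arm.observe(): the state, without advancing time (a new reading comes with each control period).
- eyes.get_image(name): name is "side" or "top"; returns the picture (400x640x3 uint8, red, green, blue); there is no depth.
- eyes.camera_params(name): a dict with "camera_matrix" (3x3 intrinsics, pixels), "xyz" and "attitude" of the camera in the world. Camera axes: x right, y down, z forward; pixel columns grow to the right and rows downward; lengths in m; the calibration is good to about 2 mm. A picture is of the moment at which its call begins. camera_params takes no time and is no camera call.
- arm.sign_off(): hands the job in, once; it reports no verdict.
The state is a dict: "clock": time; "joints": joint angles; "dq": joint speeds; "joint_efforts": joint torques, N m; "position": TCP position; "ee_rot": TCP orientation; "force": force on the tool from outside, world axes, zero at the start; "ft_torque": the same for the moment, N m; "width": opening from 0.0 (shut) to 1.0 (fully open).
Only numpy, scipy, OpenCV 4.12 (cv2) and the standard library are available. Lean on these libraries where they do the work, as an engineer would, in place of code of your own. Each camera call takes 0.05 s, during which the arm holds its last target.

## Working session

There is one attempt and no reset: what is moved stays moved. The work goes in short steps, Python scripts to look and compute and a tool call to move; the robot and the scene stay as the last step left them, time stands still between calls to the robot, and variables do not carry over. Pictures are saved under pics/ and viewed, and the job is handed in when it is done.

Besides the shell and the picture viewer there is one more tool, called after "Emit:" in YAML: its name, and indented under it one key for each argument. apply_moves: Moves the arm, as the interface text tells. Its arguments: {"type":"object","properties":{"targets":{"type":"array"},"grip_force":{"type":"number"}},"required":["targets"]}

```bash
mkdir -p pics; python3 - <<'E'
from cell import arm, eyes
import cv2
print(arm.observe())
for n in ("side","top"):
    im=eyes.get_image(n); cv2.imwrite(f"pics/{n}0.png",im[...,::-1]); print(n,eyes.camera_params(n))
E
```

```text
{'clock': 0.0, 'joints': array([-1.24359686,  0.43519853,  0.02500887,  1.57412179, -0.01163902,
        1.13398068, -0.0750836 ]), 'dq': array([ 0.00037311,  0.00051059, -0.00149285, -0.00176261, -0.00031447,
       -0.00123799, -0.00093963]), 'joint_efforts': array([ 7.61804113e-04, -6.67859459e+01,  9.85073335e-01, -3.14458787e+01,
       -6.06192020e-02,  4.30799474e-02,  1.32711134e-04]), 'position': array([0.26027416, 0.56765688, 0.22595101]), 'ee_rot': array([-6.70054874e-01, -3.06908491e+00,  2.43152589e-03]), 'force': array([1.20505641, 0.79479164, 0.55770388]), 'ft_torque': array([-0.00015104, -0.04375898,  0.01204453]), 'width': 0.9988021645306849}
side {'camera_matrix': array([[463.82573891,   0.        , 315.28941112],
       [  0.        , 463.82573891, 192.41234208],
       [  0.        ,   0.        ,   1.        ]]), 'xyz': array([ 0.41866164, -0.60920303,  0.62137359]), 'attitude': array([-2.10913905,  0.04774424, -0.02143297])}
top {'camera_matrix': array([[493.12571691,   0.        , 308.92913613],
       [  0.        , 493.12571691, 202.84608032],
       [  0.        ,   0.        ,   1.        ]]), 'xyz': array([0.24833005, 0.12602713, 1.15719151]), 'attitude': array([-1.97766031,  2.21638641, -0.27571789])}
```

View pics/side0.png

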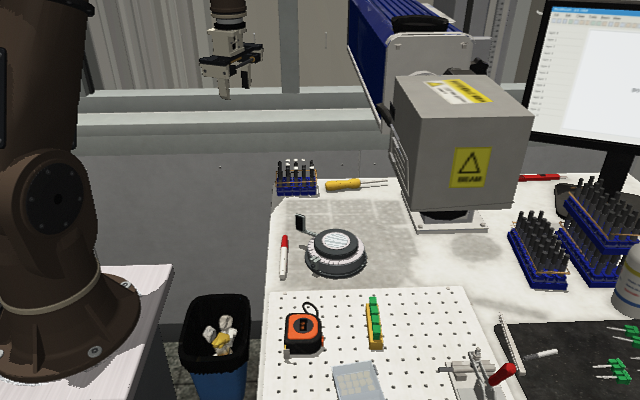

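View pics/top0.png

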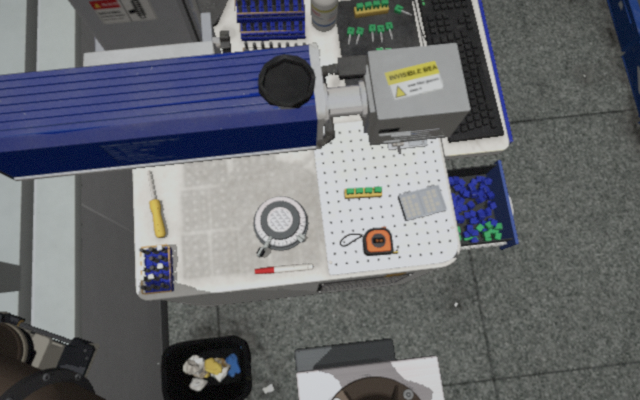

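```bash
python3 - <<'E'
import cv2
a=cv2.imread("pics/top0.png")[180:290,220:340]; cv2.imwrite("pics/t0z.png",cv2.resize(a,None,fx=5.4,fy=5.4,interpolation=cv2.INTER_CUBIC))
a=cv2.imread("pics/side0.png")[200:290,270:380]; cv2.imwrite("pics/s0z.png",cv2.resize(a,None,fx=6.4,fy=6.4,interpolation=cv2.INTER_CUBIC))
E
```

```text
(no output)
```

View pics/t0z.png

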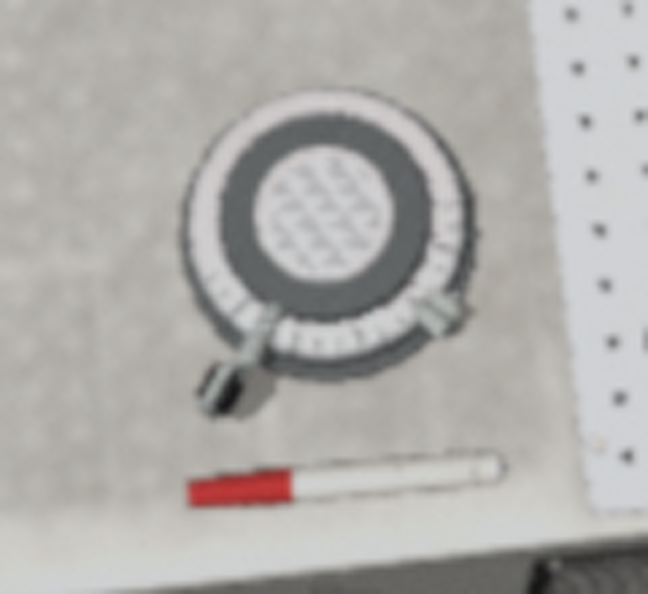

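View pics/s0z.png

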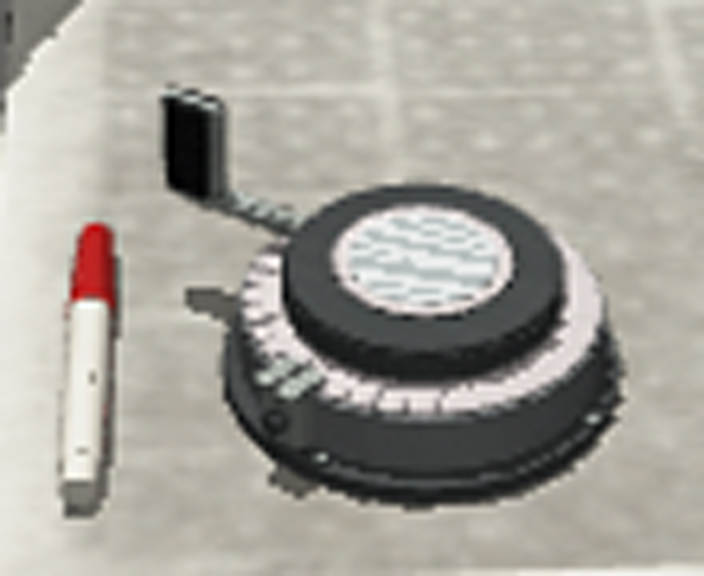

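```bash
cat > h.py <<'E'
import numpy as np, cv2
from scipy.spatial.transform import Rotation as R
from cell import arm, eyes
def cam(n):
    p=eyes.camera_params(n); return p["camera_matrix"],np.array(p["xyz"]),R.from_rotvec(p["attitude"]).as_matrix()
def proj(n,P):
    K,c,A=cam(n); q=(np.atleast_2d(P)-c)@A@K.T; return q[:,:2]/q[:,2:]
def back(n,uv,z):
    K,c,A=cam(n); d=A@np.linalg.inv(K)@np.array([uv[0],uv[1],1.]); return c+d*(z-c[2])/d[2]
def circ(x,y,z,r):
    t=np.linspace(0,2*np.pi,181); return np.c_[x+r*np.cos(t),y+r*np.sin(t),0*t+z]
def crop(n,im,box,f,polys,name):
    x0,y0,x1,y1=box
    a=cv2.resize(im[y0:y1,x0:x1],None,fx=f,fy=f,interpolation=cv2.INTER_CUBIC)
    for P,col in polys:
        q=(proj(n,P)+.5-[x0,y0])*f
        cv2.polylines(a,[np.round(q*16-8).astype(np.int32)],False,col,1,cv2.LINE_AA,4)
    cv2.imwrite(name,a)
E
python3 - <<'E'
from h import *
print(back("top",(279.8,219.4),.046), back("side",(270+423/6.4,200+262/6.4),.046))
print(proj("top",[0,0,0]),proj("side",[.26,.568,.226]))
c=back("top",(279.8,219.4),.046)
c2=back("side",(270+423/6.4,200+262/6.4),.046)
for n,box,f in(("top",(220,180,340,290),5.4),("side",(270,200,380,290),6.4)):
    im=cv2.imread(f"pics/{n}0.png")
    m=(c+c2)/2
    crop(n,im,box,f,[(circ(m[0],m[1],z,r),col) for z,r,col in((.046,.0455,(0,0,255)),(.031,.06,(0,255,0)),(0.008,.066,(255,0,0)))],f"pics/{n}ov.png")
E
```

```text
[0.49048565 0.16059254 0.046     ] [0.49205814 0.15600356 0.046     ]
[[377.37669428 435.88081872]] [[235.55654026  92.5289792 ]]
```

View pics/topov.png

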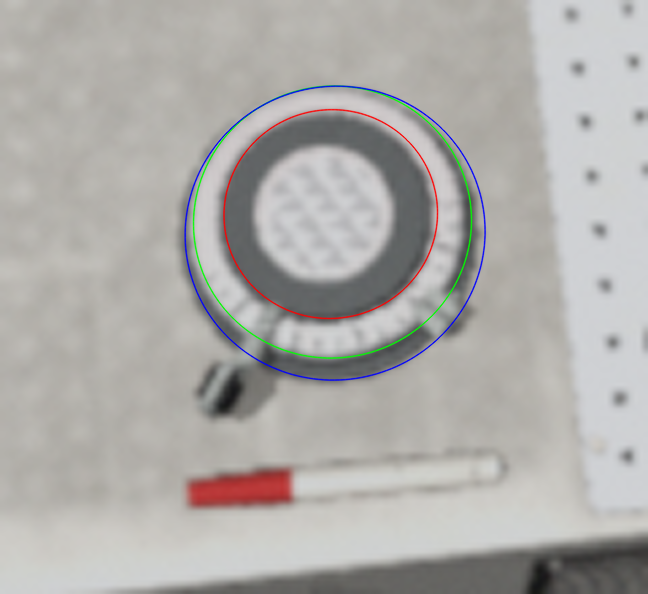

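View pics/sideov.png

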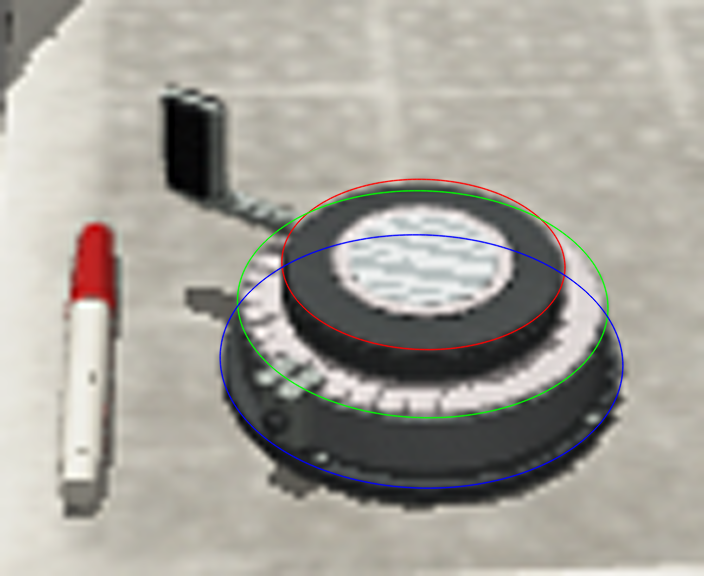

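```bash
python3 - <<'E'
from h import *
for n,box,f,m in(("top",(250,185,316,260),10,(.4903,.1606)),("side",(290,205,372,285),9,(.492,.1555))):
    im=cv2.imread(f"pics/{n}0.png")
    P=[(circ(*m,z,r),col) for z,r,col in((.046,.0455,(0,0,255)),(.031,.06,(0,255,0)),(0.008,.066,(255,0,0)))]
    crop(n,im,box,f,P,f"pics/{n}ov2.png")
E
```

```text
(no output)
```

View pics/topov2.png

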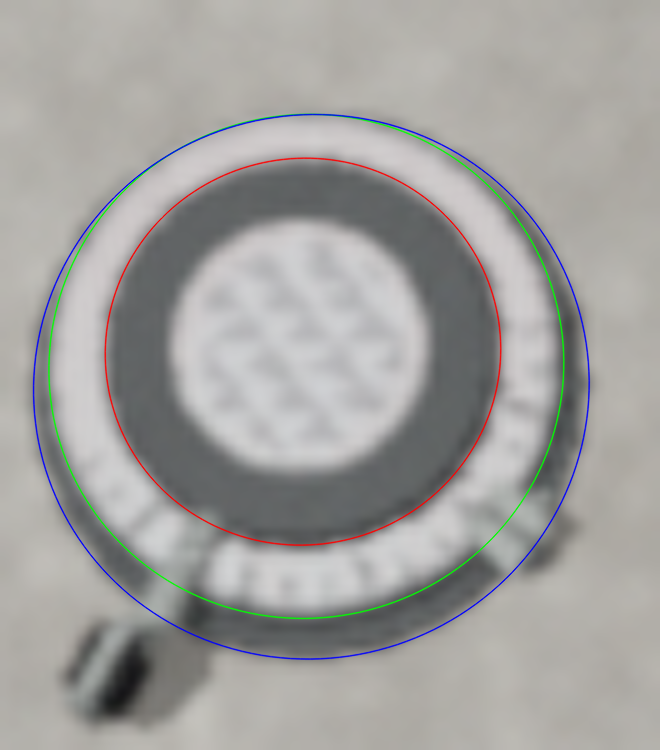

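View pics/sideov2.png

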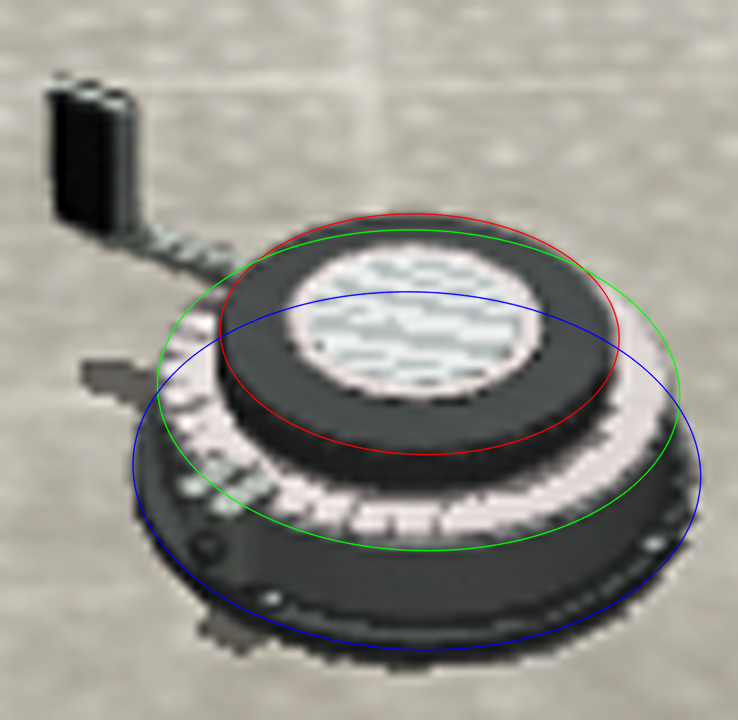

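```bash
cat >> h.py <<'E'
def rad(m,th,r0,r1,s,z):  # line along radial direction th (world), sideways offset s
    d=np.array([np.cos(th),np.sin(th)]);e=np.array([-d[1],d[0]])
    a=np.array(m)+d*r0+e*s;b=np.array(m)+d*r1+e*s
    return np.array([[*a,z],[*b,z]])
def box(m,th,r0,r1,w,z):
    A=rad(m,th,r0,r1,-w,z);B=rad(m,th,r0,r1,w,z);return np.array([A[0],A[1],B[1],B[0],A[0]])
def lever(m,th):
    return [(box(m,th,.077,.099,.006,.079),(0,0,255)),(box(m,th,.077,.099,.006,.043),(255,0,255)),(rad(m,th,.046,.099,0,.045),(0,255,255))]
MT=(.4903,.1606);MS=(.492,.1555)
E
python3 - <<'E'
from h import *
D=np.pi/180
for n,b,f,m in(("top",(250,220,310,260),13,MT),("side",(285,205,335,275),11,MS)):
    im=cv2.imread(f"pics/{n}0.png")
    P=[(box(m,226*D,.054,.070,.008,.035),(0,255,0)),(rad(m,226*D,.054,.075,0,.035),(255,0,0))]+lever(m,150*D)
    crop(n,im,b,f,P,f"pics/{n}ov3.png"); crop(n,im,b,f,[],f"pics/{n}r3.png")
E
```

```text
(no output)
```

View pics/topov3.png

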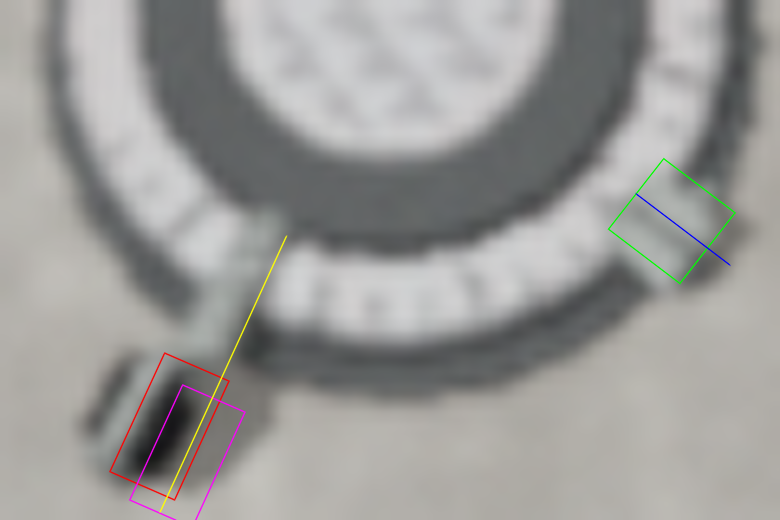

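View pics/topr3.png

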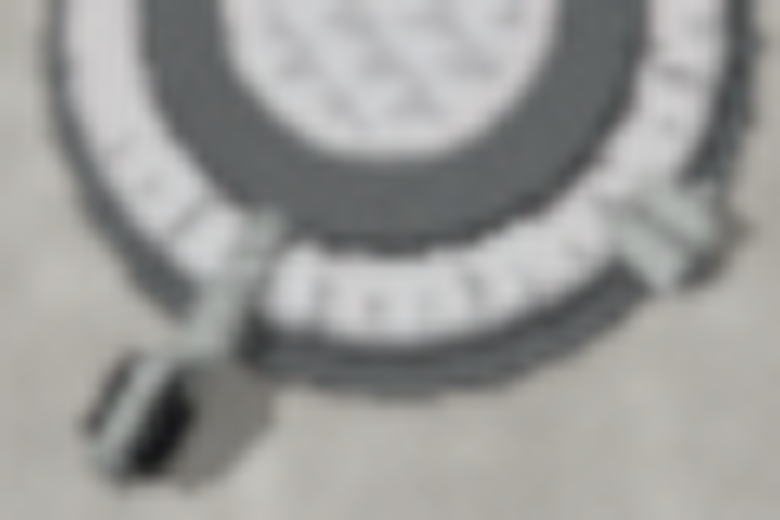

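View pics/sideov3.png

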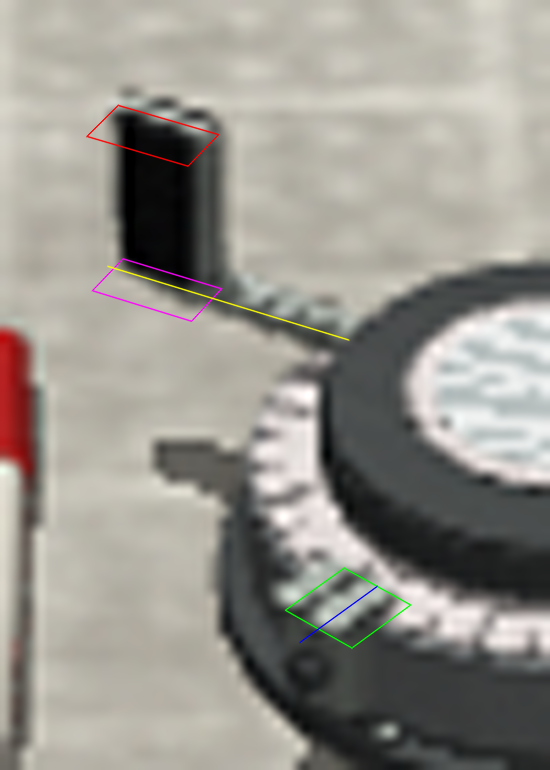

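View pics/sider3.png

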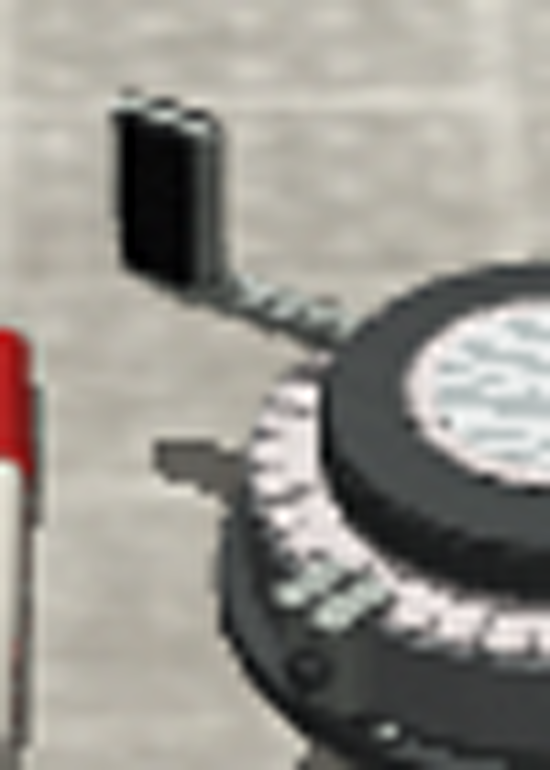

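```bash
cat > fit.py <<'E'
from h import *
from scipy.ndimage import map_coordinates
from scipy.optimize import least_squares
def edges(n,g,m,z,r,span=.006):
    t=np.linspace(0,2*np.pi,181)[:-1]; rs=np.arange(-span,span,.0002)
    out=[]
    for a in t:
        P=np.c_[m[0]+(r+rs)*np.cos(a),m[1]+(r+rs)*np.sin(a),0*rs+z]
        q=proj(n,P); v=map_coordinates(g,[q[:,1],q[:,0]],order=3)
        d=np.gradient(v); i=np.argmax(abs(d[2:-2]))+2
        out.append((a,P[i,0],P[i,1],d[i]))
    return np.array(out)
for n,m in(("top",MT),("side",MS)):
    g=cv2.cvtColor(cv2.imread(f"pics/{n}0.png"),cv2.COLOR_BGR2GRAY).astype(float)
    for z,r in((.046,.0297),(.046,.0455),(.031,.06)):
        e=edges(n,g,m,z,r); e=e[abs(e[:,3])>np.median(abs(e[:,3]))*.5]
        f=least_squares(lambda p:np.hypot(e[:,1]-p[0],e[:,2]-p[1])-p[2],[*m,r],loss="soft_l1",f_scale=.0004)
        f2=least_squares(lambda p:np.hypot(e[:,1]-p[0],e[:,2]-p[1])-r,[*m],loss="soft_l1",f_scale=.0004)
        print(n,z,r,f.x,f2.x,np.median(abs(f.fun)))
E
python3 fit.py
```

```text
top 0.046 0.0297 [0.49151736 0.1613576  0.02962318] [0.49150894 0.16135784] 0.00014269043066525433
top 0.046 0.0455 [0.48969917 0.16058677 0.04573994] [0.4897545  0.16057698] 0.0002319526097427256
top 0.031 0.06 [0.49030274 0.16111969 0.05882093] [0.49134287 0.16127219] 0.00023858468591681642
side 0.046 0.0297 [0.49129888 0.15918144 0.02890928] [0.49122001 0.15946269] 0.00020982492958340933
side 0.046 0.0455 [0.49081615 0.15462851 0.04602258] [0.49091246 0.15525468] 0.0004188947934904014
side 0.031 0.06 [0.49100824 0.15900713 0.05816404] [0.48989582 0.16018459] 0.001028778529029474
```

```bash
sed -i 's/^MT=.*/MT=(.4904,.1610);MS=(.491,.1588)/' h.py
python3 - <<'E'
from h import *
D=np.pi/180
for n,b,f,m in(("top",(250,220,310,260),13,MT),("side",(285,205,335,275),11,MS)):
    im=cv2.imread(f"pics/{n}0.png")
    P=[(box(m,224*D,.052,.068,.008,.035),(0,255,0)),(rad(m,224*D,.052,.075,0,.035),(255,0,0))]+lever(m,145*D)
    crop(n,im,b,f,P,f"pics/{n}ov4.png")
E
```

```text
(no output)
```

View pics/topov4.png

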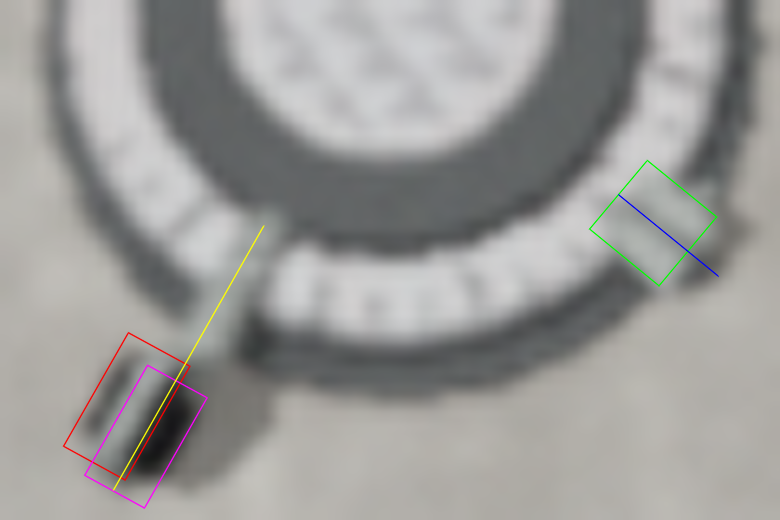

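View pics/sideov4.png

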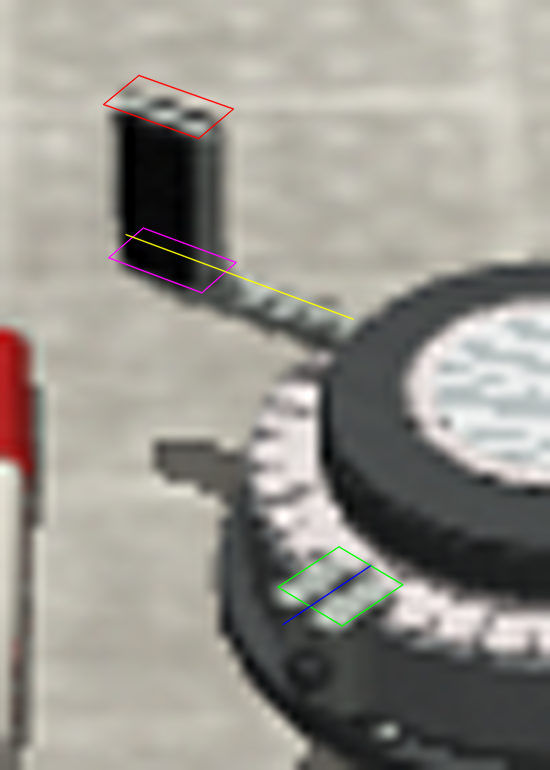

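Emit:
apply_moves:
  targets: [1, 0, 0, 0, 0.1, 1, 0, 0, 0, 0, 1, 0, 0, 0, 0, 1, 0, 0, 0, 0]
  grip_force: 30

```text
clock: 0.6
position: [0.2604, 0.5681, 0.2266]
ee_rot: [-0.906, -3.008, 0.0]
force: [0.6, -0.3, -0.7]
width: 0.617
```

```bash
cat >> h.py <<'E'
AX=np.array([.4907,.1597])
def go(target,yaw=None):
    o=arm.observe(); A=R.from_rotvec(o["ee_rot"]).as_matrix(); d=A.T@(np.array(target)-o["position"])
    print("clock",o["clock"],"pos",o["position"].round(4),"force",o["force"].round(2),"w",round(float(o["width"]),3))
    print("x,y,z axes",A.T.round(4).tolist(),"y-yaw deg",np.degrees(np.arctan2(A[1,1],A[0,1])).round(2))
    print("shares",(d/.4).round(4),"dist",np.linalg.norm(d).round(4))
def pose(th,off,r=.088,z=.055):
    t=np.radians(th);d=np.array([np.cos(t),np.sin(t)]);e=np.array([-d[1],d[0]])
    return [*(AX+d*r-e*off),z]
E
python3 - <<'E'
from h import *
print(pose(146,.055))
go(pose(146,.055,z=.2))
E
```

```text
[np.float64(0.44850030330604745), np.float64(0.254506041995953), 0.055]
clock 0.6 pos [0.2604 0.5681 0.2266] force [ 0.58 -0.25 -0.68] w 0.617
x,y,z axes [[-0.8337, 0.5522, -0.0], [0.5522, 0.8337, -0.0001], [-0.0, -0.0001, -1.0]] y-yaw deg 56.48
shares [-0.8249 -0.3939  0.0667] dist 0.3666
```

Emit:
apply_moves:
  targets: [1, -0.0825, -0.0394, 0.0067, 0, 1, -0.0825, -0.0394, 0.0067, 0, 1, -0.0825, -0.0394, 0.0067, 0, 1, -0.0825, -0.0394, 0.0067, 0, 1, -0.0825, -0.0394, 0.0067, 0, 1, -0.0825, -0.0394, 0.0067, 0, 1, -0.0825, -0.0394, 0.0067, 0, 1, -0.0825, -0.0394, 0.0067, 0, 1, -0.0825, -0.0394, 0.0067, 0, 1, -0.0825, -0.0394, 0.0067, 0, 1, 0, 0, 0, 0, 1, 0, 0, 0, 0, 1, 0, 0, 0, 0]

```text
clock: 2.22
position: [0.4474, 0.2553, 0.2]
ee_rot: [-0.905, -3.008, -0.001]
force: [-0.6, 0.2, -0.8]
width: 0.006
```

```bash
python3 - <<'E'
from h import *
go(pose(146,.055))
for n in("side","top"): cv2.imwrite(f"pics/{n}1.png",eyes.get_image(n)[...,::-1])
E
```

```text
clock 2.225 pos [0.4474 0.2553 0.2   ] force [-0.64  0.24 -0.84] w 0.006
x,y,z axes [[-0.8338, 0.552, 0.0004], [0.552, 0.8338, 0.0004], [-0.0001, 0.0005, -1.0]] y-yaw deg 56.49
shares [-3.600e-03 -3.000e-04  3.625e-01] dist 0.145
```

View pics/side1.png

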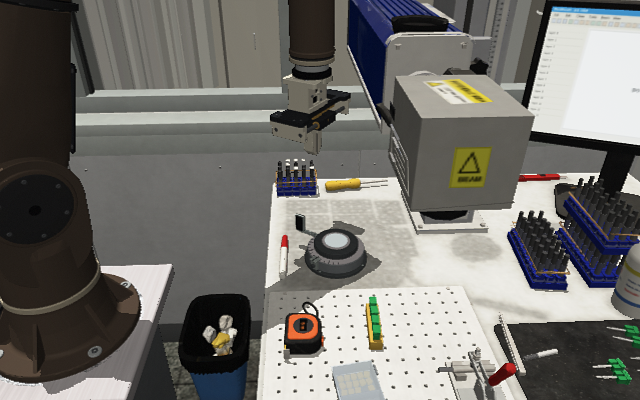

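View pics/top1.png

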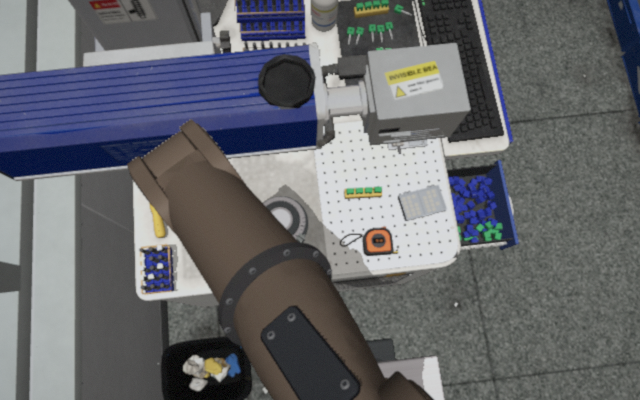

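Emit:
apply_moves:
  targets: [1, 0, 0, 0.07, 0, 1, 0, 0, 0.07, 0, 1, 0, 0, 0.07, 0, 1, 0, 0, 0.07, 0, 1, 0, 0, 0.06, 0, 1, -0.003, 0, 0.022, 0, 1, 0, 0, 0, 0, 1, 0, 0, 0, 0]

```text
clock: 3.32
position: [0.4495, 0.2539, 0.056]
ee_rot: [0.908, 3.006, 0.002]
force: [1.1, -0.5, 1.5]
width: 0.005
```

```bash
python3 - <<'E'
from h import *
go(pose(146,.030))
n="side";im=eyes.get_image(n)[...,::-1].copy(); cv2.imwrite(f"pics/{n}2.png",im)
crop(n,im,(270,150,380,240),7,[],"pics/s2z.png")
E
```

```text
clock 3.325 pos [0.4495 0.2539 0.056 ] force [ 1.06 -0.52  1.53] w 0.005
x,y,z axes [[-0.8327, 0.5538, -0.0005], [0.5538, 0.8327, 0.0014], [0.0012, 0.0009, -1.0]] y-yaw deg 56.38
shares [ 0.0032 -0.0627  0.0024] dist 0.0251
```

View pics/s2z.png

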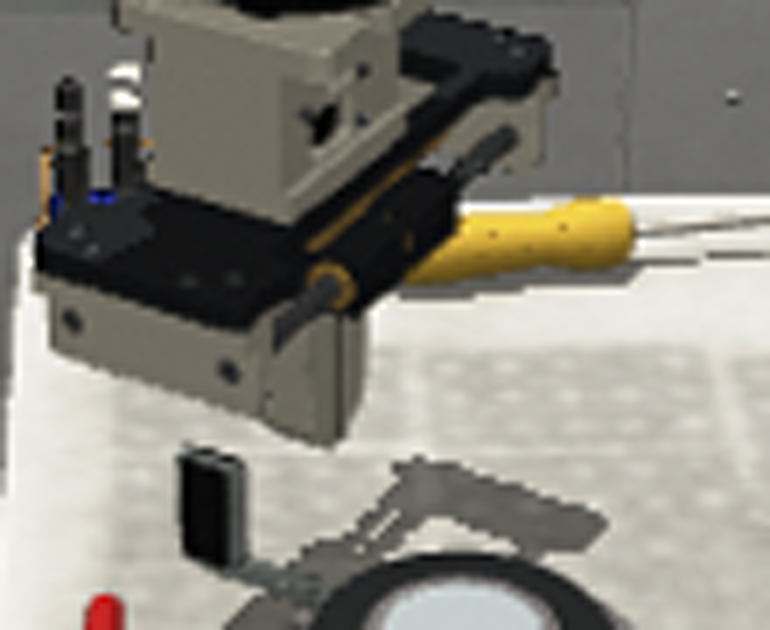

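```bash
python3 - <<'E'
from h import *
o=arm.observe();A=R.from_rotvec(o["ee_rot"]).as_matrix();p=o["position"]
n="side";im=cv2.imread("pics/side2.png")
T=lambda *v:[p+A@np.array(x) for x in v]
s=.0095
bx=lambda z:T((-s,-.019,z),(s,-.019,z),(s,.019,z),(-s,.019,z),(-s,-.019,z))
crop(n,im,(270,150,380,240),7,[(bx(0),(0,0,255)),(bx(-.066),(0,255,255)),(T((0,0,0),(0,0,-.066)),(0,255,0)),(T((-.0375,-.095,-.066),(.0375,-.095,-.066),(.0375,.095,-.066),(-.0375,.095,-.066)),(255,0,0))],"pics/s2o.png")
E
```

```text
(no output)
```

View pics/s2o.png

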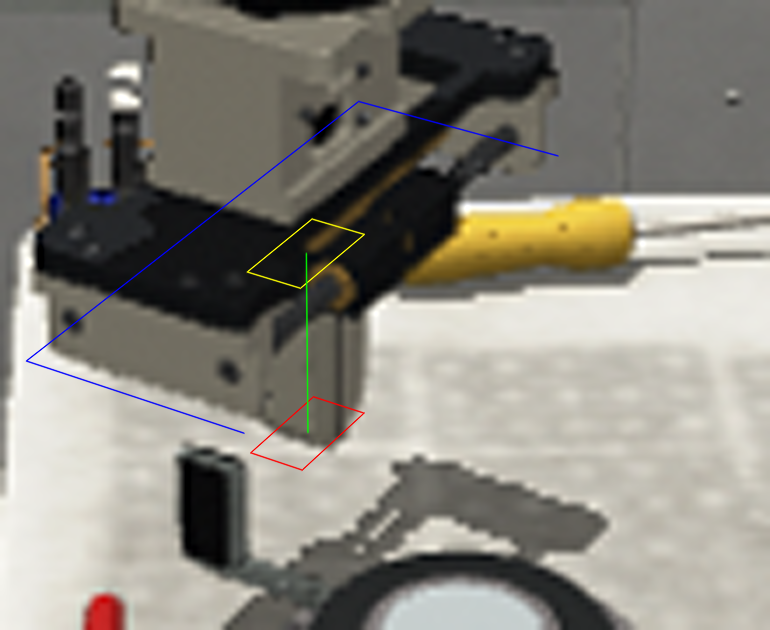

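Emit:
apply_moves:
  targets: [1, 0.0015, -0.03, 0.001, 0, 1, 0.0015, -0.0327, 0.001, 0, 1, 0, 0, 0, 0, 1, 0.0036, -0.0116, 0, -0.0333, 1, 0.0036, -0.0116, 0, -0.0333, 1, 0.0036, -0.0116, 0, -0.0333, 1, 0.0036, -0.0116, 0, -0.0333, 1, 0.0036, -0.0116, 0, -0.0333, 1, 0.0036, -0.0116, 0, -0.0333, 1, 0, 0, 0, 0, 1, 0, 0, 0, 0]

```text
clock: 4.75
position: [0.4143, 0.2123, 0.0544]
ee_rot: [0.43, 3.112, 0.0]
force: [-0.3, 0.1, -0.8]
width: 0.002
```

```bash
cat >> h.py <<'E'
def where():
    p=arm.observe()["position"][:2]-AX
    A=R.from_rotvec(arm.observe()["ee_rot"]).as_matrix(); yaw=np.degrees(np.arctan2(A[1,0],A[0,0]))%360
    print("yaw x(=th)",round(yaw,2),"in tool frame rad,tan(-off)",(p@A[:2,0]).round(4),(-p@A[:2,1]).round(4))
E
python3 - <<'E'
from h import *
go(pose(164,.030)); where()
n="side";im=eyes.get_image(n)[...,::-1].copy(); cv2.imwrite(f"pics/{n}3.png",im)
crop(n,im,(270,170,380,270),7,[],"pics/s3z.png")
E
```

```text
clock 4.75 pos [0.4143 0.2123 0.0544] force [-0.34  0.08 -0.8 ] w 0.002
x,y,z axes [[-0.9626, 0.271, -0.0001], [0.271, 0.9626, 0.0001], [0.0001, 0.0001, -1.0]] y-yaw deg 74.28
shares [ 0.      0.0013 -0.0015] dist 0.0008
yaw x(=th) 164.28 in tool frame rad,tan(-off) 0.0878 -0.0299
```

View pics/s3z.png

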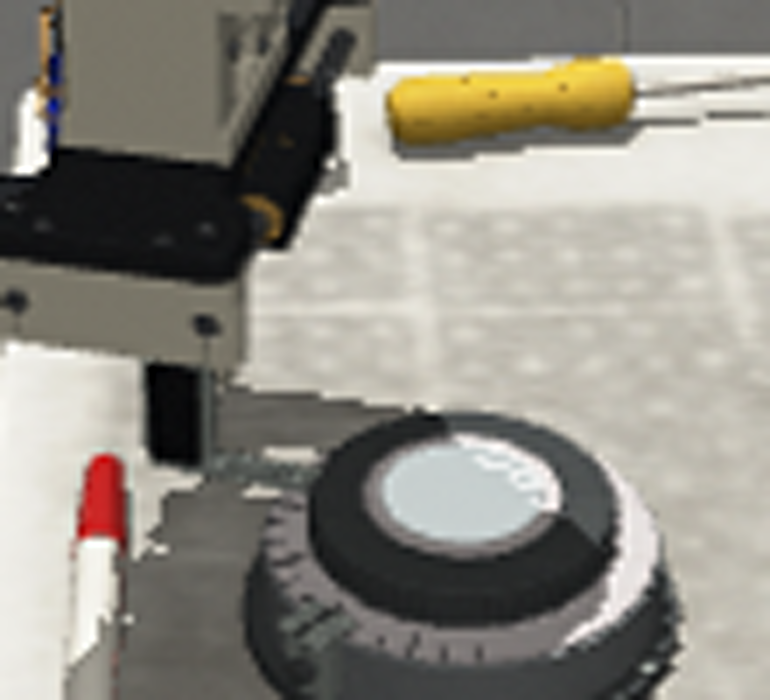

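```bash
python3 - <<'E'
from h import *
D=np.pi/180;n="side"
im=cv2.imread("pics/side3.png")
a=[]
for th in(152,156,160):
    crop(n,im,(285,210,335,275),6,lever(MS,th*D)[1:],"pics/tmp.png"); a.append(cv2.imread("pics/tmp.png"))
cv2.imwrite("pics/s3c.png",cv2.hconcat(a)[:, :800])
E
```

```text
(no output)
```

View pics/s3c.png

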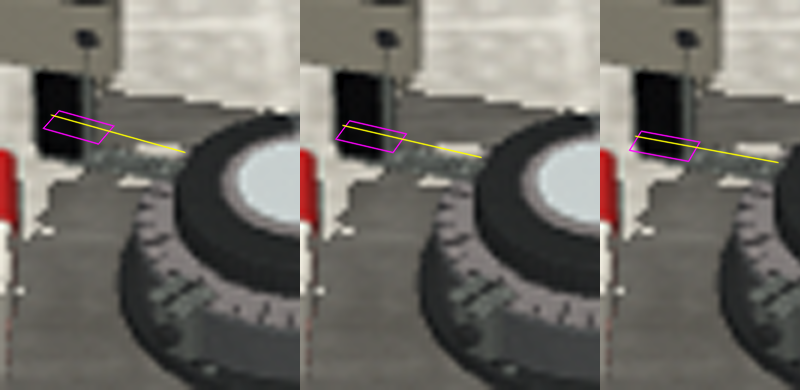

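Emit:
apply_moves:
  targets: [1, 0.0036, -0.0116, 0, -0.0333, 1, 0.0036, -0.0116, 0, -0.0333, 1, 0.0036, -0.0116, 0, -0.0333, 1, 0.0036, -0.0116, 0, -0.0333, 1, 0.0036, -0.0116, 0, -0.0333, 1, 0.0036, -0.0116, 0, -0.0333, 1, 0.0036, -0.0116, 0, -0.0333, 1, 0.0036, -0.0116, 0, -0.0333, 1, 0.0036, -0.0116, 0, -0.0333, 1, 0.0036, -0.0116, 0, -0.0333, 1, 0.0036, -0.0116, 0, -0.0333, 1, 0.0036, -0.0116, 0, -0.0333, 1, 0.0036, -0.0116, 0, -0.0333, 1, 0.0036, -0.0116, 0, -0.0333, 1, 0, 0, 0, 0, 1, 0, 0, 0, 0]

```text
clock: 6.8
position: [0.3987, 0.1476, 0.0543]
ee_rot: [0.713, -3.06, -0.0]
force: [0.7, -0.5, -0.2]
width: 0.005
```

```bash
python3 - <<'E'
from h import *
D=np.pi/180
go(pose(206,.030)); where()
for n in("side","top"): im=eyes.get_image(n)[...,::-1].copy(); cv2.imwrite(f"pics/{n}4.png",im)
n="side";im=cv2.imread("pics/side4.png")
crop(n,im,(270,190,380,290),7,[],"pics/s4z.png")
E
```

```text
clock 6.8 pos [0.3987 0.1476 0.0543] force [ 0.73 -0.55 -0.24] w 0.005
x,y,z axes [[-0.8971, -0.4419, 0.0], [-0.4419, 0.8971, 0.0], [-0.0, 0.0, -1.0]] y-yaw deg 116.23
shares [ 0.0001  0.0013 -0.0017] dist 0.0009
yaw x(=th) 206.23 in tool frame rad,tan(-off) 0.0878 -0.0298
```

View pics/s4z.png

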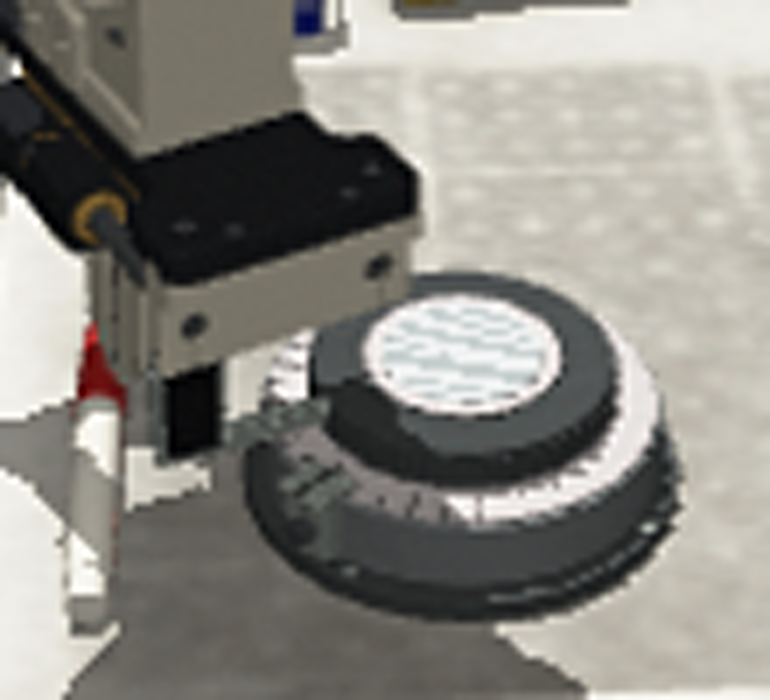

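View pics/top4.png

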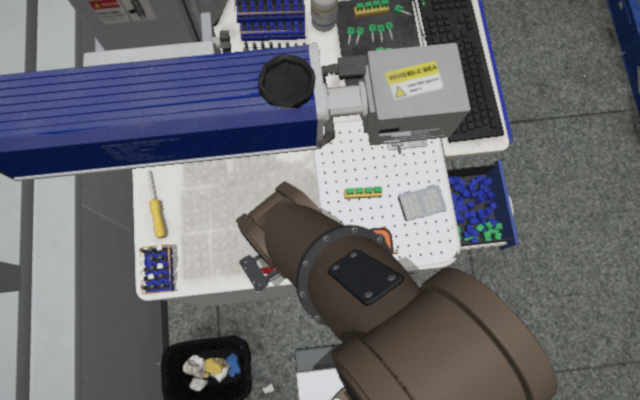

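Emit:
apply_moves:
  targets: [1, 0.0036, -0.0116, 0, -0.0333, 1, 0.0036, -0.0116, 0, -0.0333, 1, 0.0036, -0.0116, 0, -0.0333, 1, 0, 0, 0, 0, 1, 0, 0, 0, 0]

```text
clock: 7.52
position: [0.4017, 0.1334, 0.0543]
ee_rot: [0.951, -2.994, -0.0]
force: [-0.6, 1.4, -0.1]
width: 0.003
```

```bash
python3 - <<'E'
from h import *
where();p=arm.observe()["position"]
p2=p+[0,.30,.0]; p2[2]=.2
go(p2)
E
```

```text
yaw x(=th) 215.22 in tool frame rad,tan(-off) 0.0879 -0.0299
clock 7.525 pos [0.4017 0.1334 0.0543] force [-0.63  1.41 -0.12] w 0.003
x,y,z axes [[-0.8169, -0.5768, -0.0], [-0.5768, 0.8169, 0.0], [-0.0, 0.0, -1.0]] y-yaw deg 125.22
shares [-0.4326  0.6127 -0.3642] dist 0.3335
```

Emit:
apply_moves:
  targets: [1, 0, 0.03, 0, 0, 1, 0, 0.06, 0, 0, 1, 0, 0.02, -0.12, 0, 1, 0, 0, -0.12, 0, 1, -0.03, 0.04, -0.12, 0, 1, -0.08, 0.11, 0, 0, 1, -0.08, 0.11, 0, 0, 1, -0.08, 0.11, 0, 0, 1, -0.08, 0.11, 0, 0, 1, 0, 0, 0, 0]

```text
clock: 8.78
position: [0.3768, 0.412, 0.1979]
ee_rot: [0.961, -2.99, -0.004]
force: [-0.5, -0.2, 0.3]
width: 0.008
```

```bash
python3 - <<'E'
from h import *
where()
for n in("side","top"): im=eyes.get_image(n)[...,::-1].copy(); cv2.imwrite(f"pics/{n}5.png",im)
crop("side",cv2.imread("pics/side5.png"),(285,205,335,275),8,[],"pics/s5z.png")
crop("top",cv2.imread("pics/top5.png"),(230,190,320,270),8,[],"pics/t5z.png")
E
```

```text
yaw x(=th) 215.62 in tool frame rad,tan(-off) -0.0544 -0.2714
```

View pics/s5z.png

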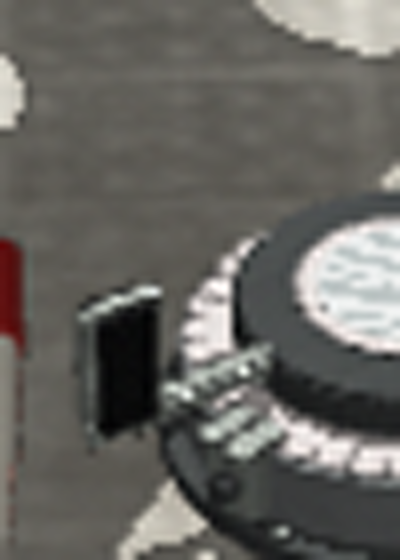

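View pics/t5z.png

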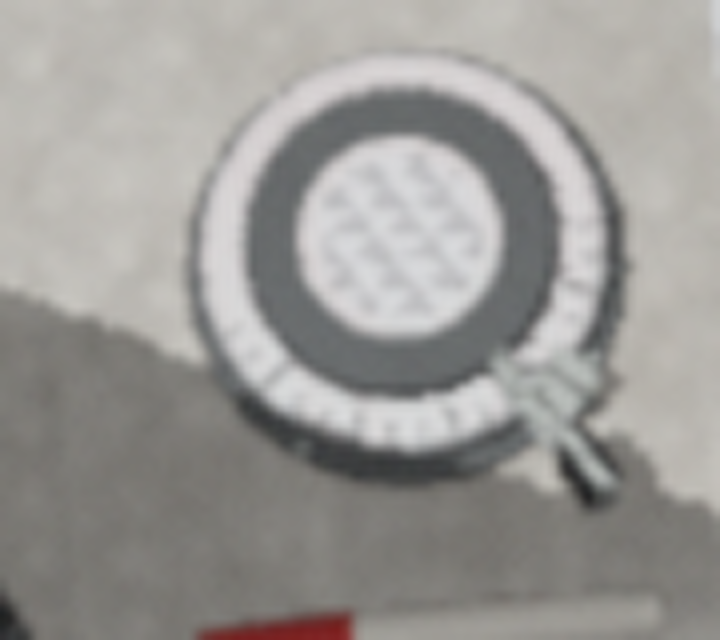

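```bash
cat > ov.py <<'E'
import sys
from h import *
D=np.pi/180
k,lt,rt=sys.argv[1],float(sys.argv[2]),float(sys.argv[3])
for n,b,f,m in(("top",(285,222,315,258),14,MT),("side",(290,235,325,270),14,MS)):
    im=cv2.imread(f"pics/{n}{k}.png")
    P=[(rad(m,rt*D,.054,.074,0,.035),(255,0,0)),(box(m,rt*D,.054,.070,.008,.035),(0,255,0)),(box(m,lt*D,.077,.099,.006,.079),(0,0,255)),(rad(m,lt*D,.046,.077,0,.045),(0,255,255)),(rad(m,lt*D,.077,.099,0,.079),(0,255,255))]
    crop(n,im,b,f,P,f"pics/{n}a.png");crop(n,im,b,f,[],f"pics/{n}b.png")
h=lambda n:cv2.hconcat([cv2.imread(f"pics/{n}a.png"),cv2.imread(f"pics/{n}b.png")])
for n in("top","side"): a=h(n); s=min(1,800/a.shape[1]); cv2.imwrite(f"pics/ov_{n}{k}.png",cv2.resize(a,None,fx=s,fy=s,interpolation=cv2.INTER_AREA))
E
python3 ov.py 5 212 224
```

```text
(no output)
```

View pics/ov_top5.png

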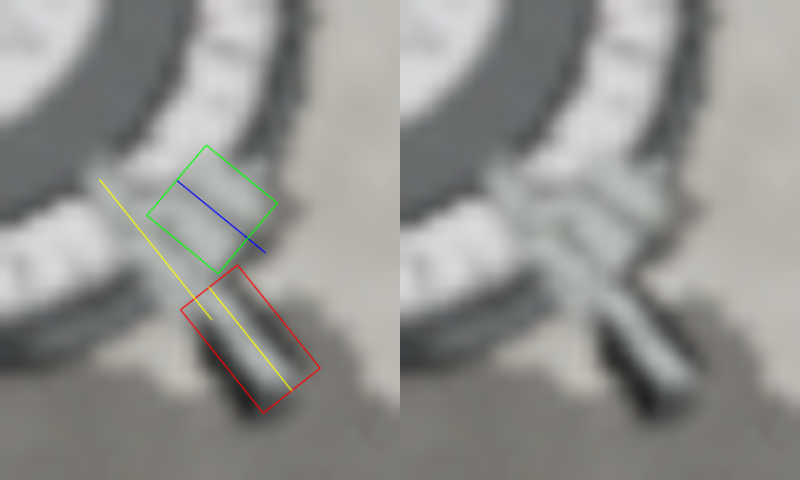

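View pics/ov_side5.png

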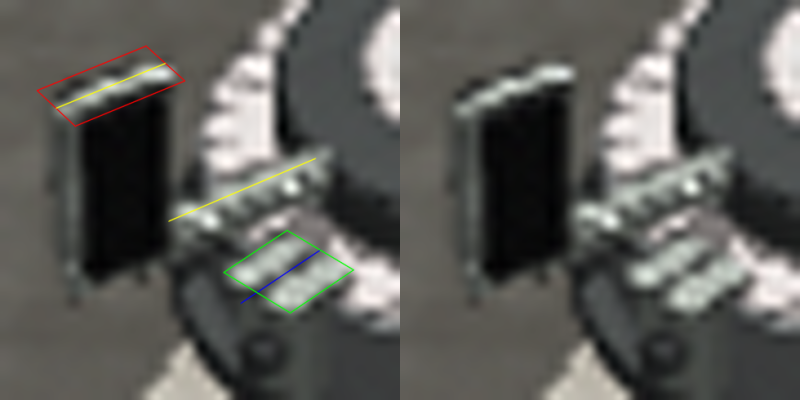

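```bash
cat > pol.py <<'E'
import sys
from h import *
def unwrap(n,k,z,m,a0=195,a1=245,r0=.046,r1=.106):
    im=cv2.imread(f"pics/{n}{k}.png"); an=np.arange(a0,a1,.125); rr=np.arange(r0,r1,.0004)
    A,Rr=np.meshgrid(np.radians(an),rr)
    q=proj(n,np.c_[(m[0]+Rr*np.cos(A)).ravel(),(m[1]+Rr*np.sin(A)).ravel(),0*A.ravel()+z]).astype(np.float32).reshape(*A.shape,2)
    u=cv2.remap(im,q[...,0],q[...,1],cv2.INTER_CUBIC)
    u=cv2.resize(u,(800,180))
    for a in range(a0,a1,2): 
        x=int((a-a0)/(a1-a0)*800); cv2.line(u,(x,0),(x,12 if a%10 else 30),(0,0,255),1)
    for r in np.arange(.05,r1,.01): y=int((r-r0)/(r1-r0)*180); cv2.line(u,(0,y),(8,y),(255,0,0),1)
    return u
k=sys.argv[1]
for n,m in(("top",MT),("side",MS)):
    cv2.imwrite(f"pics/pol_{n}{k}.png",cv2.vconcat([unwrap(n,"0",.035,m),unwrap(n,k,.045,m),unwrap(n,k,.079,m)]))
E
python3 pol.py 5
```

```text
(no output)
```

View pics/pol_top5.png

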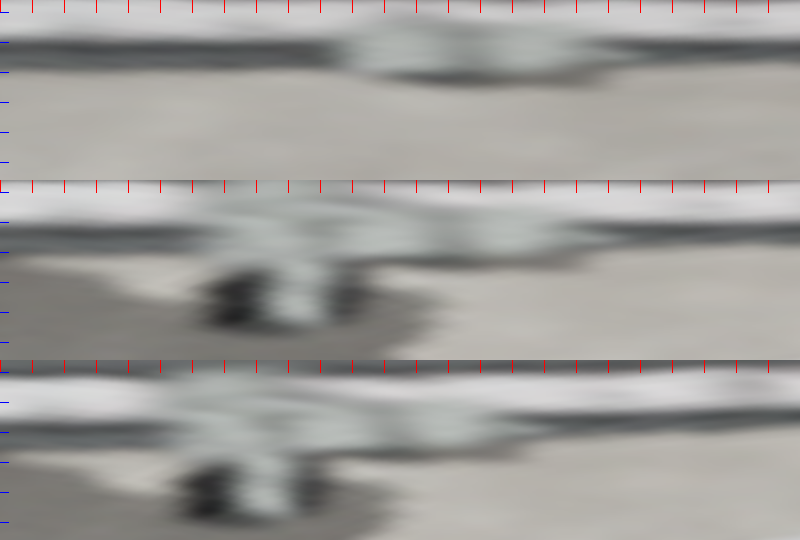

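View pics/pol_side5.png

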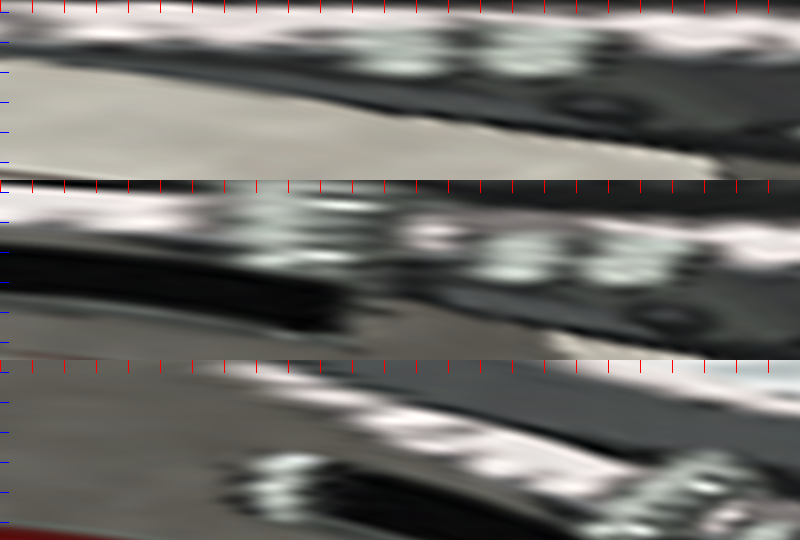

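```bash
python3 - <<'E'
from h import *
go(pose(215.2,.065,z=.14))
E
```

```text
clock 8.875 pos [0.3783 0.4074 0.1978] force [ 0.6  -0.16 -0.38] w 0.004
x,y,z axes [[-0.8152, -0.5792, 0.0013], [-0.5792, 0.8152, -0.0002], [-0.001, -0.0009, -1.0]] y-yaw deg 125.39
shares [ 0.3488 -0.5043  0.1449] dist 0.252
```

Emit:
apply_moves:
  targets: [1, 0.07, -0.1, 0, 0, 1, 0.07, -0.1, 0, 0, 1, 0.07, -0.1, 0.02, 0, 1, 0.07, -0.1, 0.04, 0, 1, 0.07, -0.1, 0.08, 0, 1, 0, 0, 0, 0, 1, 0, 0, 0, 0]

```text
clock: 9.75
position: [0.3809, 0.1624, 0.1428]
ee_rot: [-0.95, 2.994, 0.0]
force: [0.1, 0.1, 0.3]
width: 0.004
```

```bash
python3 - <<'E'
from h import *
where();go(pose(215.2,.032,z=.054))
E
```

```text
yaw x(=th) 215.21 in tool frame rad,tan(-off) 0.0881 -0.0656
clock 9.75 pos [0.3809 0.1624 0.1428] force [0.07 0.06 0.28] w 0.004
x,y,z axes [[-0.817, -0.5766, -0.0006], [-0.5766, 0.817, -0.0001], [0.0006, 0.0003, -1.0]] y-yaw deg 125.21
shares [-2.000e-04 -8.380e-02  2.219e-01] dist 0.0949
```

Emit:
apply_moves:
  targets: [1, 0, 0, 0.1, 0, 1, 0, 0, 0.1, 0, 1, 0, 0, 0.022, 0, 1, 0, -0.05, 0, 0, 1, 0, -0.034, 0, 0, 1, 0, 0, 0, 0, 1, 0.0027, -0.0077, 0, -0.0222, 1, 0.0027, -0.0077, 0, -0.0222, 1, 0.0027, -0.0077, 0, -0.0222, 1, 0.0027, -0.0077, 0, -0.0222, 1, 0.0027, -0.0077, 0, -0.0222, 1, 0, 0, 0, 0, 1, 0, 0, 0, 0]

```text
clock: 11.38
position: [0.4058, 0.1196, 0.0534]
ee_rot: [1.208, -2.9, 0.0]
force: [0.1, 0.3, -0.4]
width: 0.004
```

```bash
python3 - <<'E'
from h import *
where()
im=eyes.get_image("side")[...,::-1].copy(); cv2.imwrite("pics/side6.png",im)
crop("side",im,(285,215,345,275),10,[],"pics/s6z.png")
E
```

```text
yaw x(=th) 225.25 in tool frame rad,tan(-off) 0.0882 -0.0321
```

View pics/s6z.png

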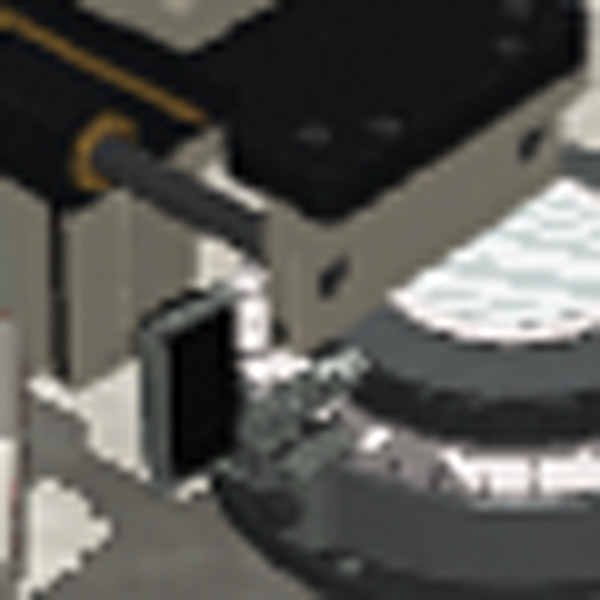

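Emit:
apply_moves:
  targets: [1, 0, 0.03, 0, 0, 1, 0, 0.06, 0, 0, 1, 0, 0.02, -0.12, 0, 1, 0, 0, -0.12, 0, 1, -0.03, 0.04, -0.12, 0, 1, -0.09, 0.1, 0, 0, 1, -0.1, 0.1, 0, 0, 1, -0.1, 0.1, 0, 0, 1, -0.1, 0.1, 0, 0, 1, 0, 0, 0, 0]

```text
clock: 12.68
position: [0.3649, 0.3991, 0.1972]
ee_rot: [1.219, -2.895, -0.004]
force: [0.0, -1.1, -0.3]
width: -0.001
```

```bash
python3 - <<'E'
from h import *
for n in("side","top"): im=eyes.get_image(n)[...,::-1].copy(); cv2.imwrite(f"pics/{n}7.png",im)
E
python3 pol.py 7; python3 ov.py 7 221 224
```

```text
(no output)
```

View pics/pol_top7.png

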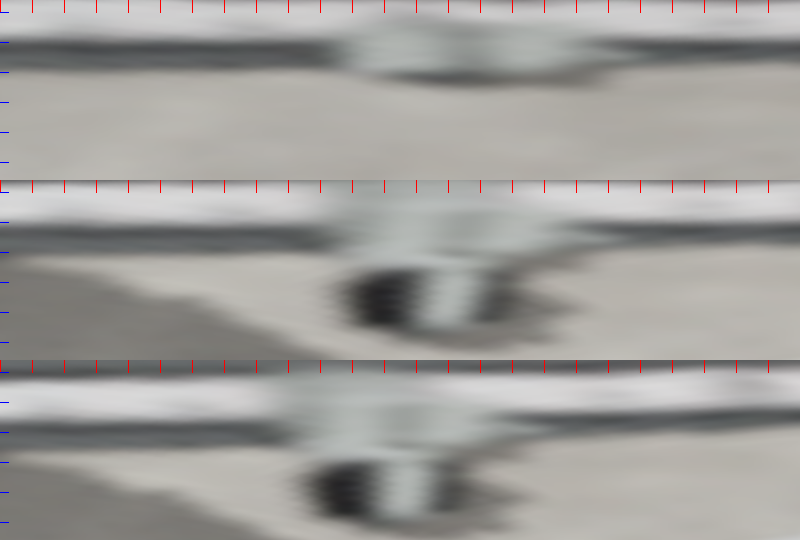

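View pics/pol_side7.png

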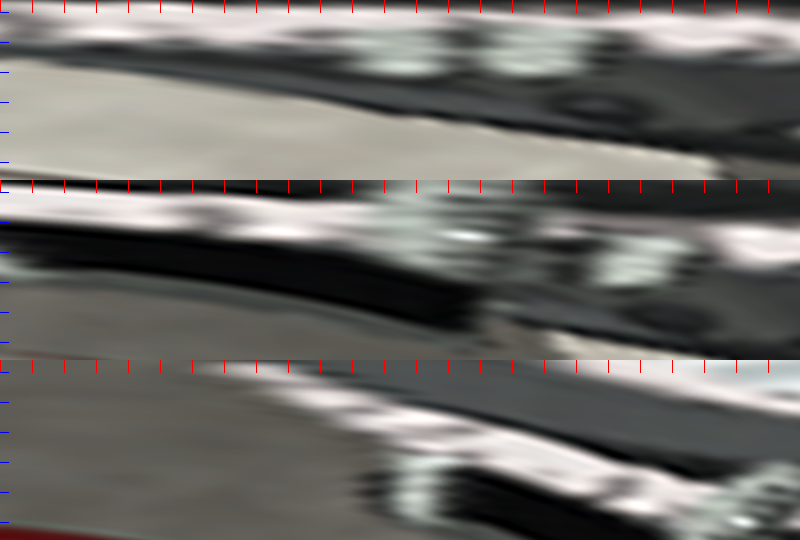

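View pics/ov_side7.png

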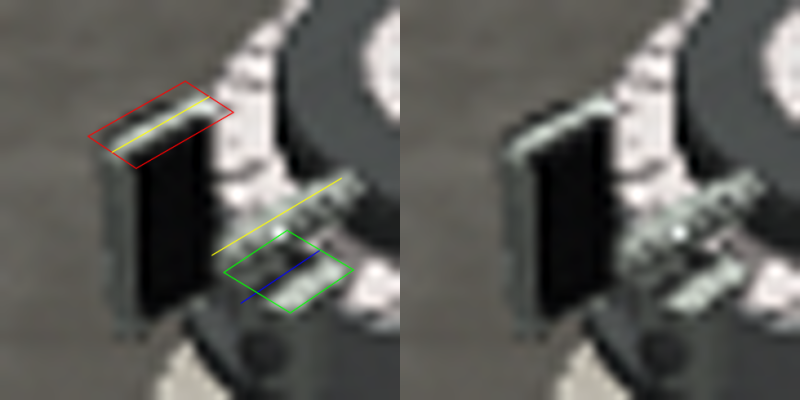

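View pics/ov_top7.png

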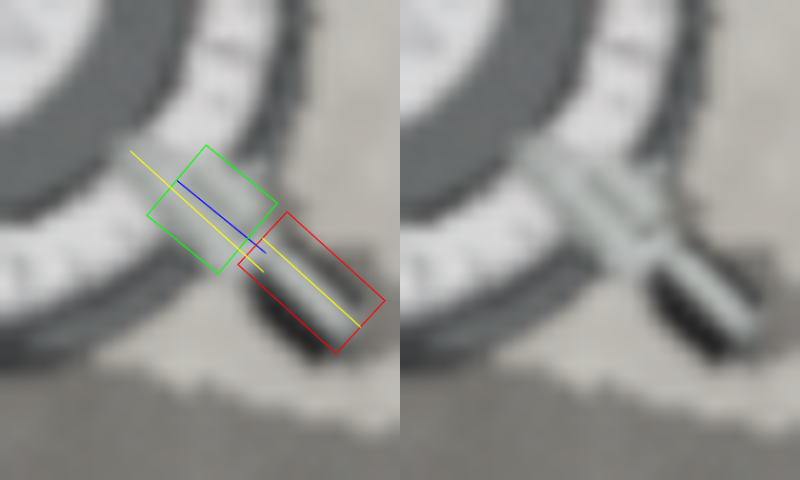

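```bash
python3 - <<'E'
from h import *
where();go(pose(225.2,.065,z=.14))
E
```

```text
yaw x(=th) 225.4 in tool frame rad,tan(-off) -0.0799 -0.2533
clock 12.775 pos [0.3665 0.3945 0.1969] force [ 0.11 -0.12  0.57] w 0.005
x,y,z axes [[-0.7021, -0.7121, 0.0014], [-0.7121, 0.7021, -0.0], [-0.0009, -0.001, -1.0]] y-yaw deg 135.4
shares [ 0.4191 -0.4699  0.1429] dist 0.2583
```

Emit:
apply_moves:
  targets: [1, 0.084, -0.094, 0, 0, 1, 0.084, -0.094, 0, 0, 1, 0.084, -0.094, 0.02, 0, 1, 0.084, -0.094, 0.04, 0, 1, 0.084, -0.094, 0.08, 0, 1, 0, 0, 0, 0, 1, 0, 0, 0, 0]

```text
clock: 13.65
position: [0.383, 0.1421, 0.1419]
ee_rot: [-1.207, 2.9, -0.0]
force: [-0.6, 0.5, 0.5]
width: 0.006
```

```bash
python3 - <<'E'
from h import *
where();go(pose(225.2,.036,r=.0882,z=.0534))
E
```

```text
yaw x(=th) 225.2 in tool frame rad,tan(-off) 0.0883 -0.064
clock 13.65 pos [0.383  0.1421 0.1419] force [-0.61  0.51  0.47] w 0.006
x,y,z axes [[-0.7046, -0.7096, -0.0004], [-0.7096, 0.7046, -0.0002], [0.0005, 0.0001, -1.0]] y-yaw deg 135.2
shares [-0.0003 -0.07    0.2213] dist 0.0928
```

Emit:
apply_moves:
  targets: [1, 0, 0, 0.1, 0, 1, 0, 0, 0.1, -0.0333, 1, 0, 0, 0.021, 0, 1, 0, -0.03, 0, 0, 1, 0, 0, 0, 0, 1, 0, 0, 0, 0]

```text
clock: 14.4
position: [0.393, 0.1346, 0.0542]
ee_rot: [-1.283, 2.866, -0.0]
force: [0.9, -0.1, 0.4]
width: 0.002
```

```bash
python3 - <<'E'
from h import *
where();go(pose(228.25,.0321,r=.0882,z=.0534))
E
```

```text
yaw x(=th) 228.23 in tool frame rad,tan(-off) 0.0838 -0.0561
clock 14.4 pos [0.393  0.1346 0.0542] force [ 0.94 -0.12  0.43] w 0.002
x,y,z axes [[-0.6662, -0.7458, -0.0018], [-0.7458, 0.6662, -0.001], [0.002, 0.0007, -1.0]] y-yaw deg 138.23
shares [ 0.011  -0.0602  0.002 ] dist 0.0245
```

Emit:
apply_moves:
  targets: [1, 0.011, -0.02, 0.002, 0, 1, 0, -0.02, 0, 0, 1, 0, -0.01, 0, 0, 1, 0, -0.007, 0, 0, 1, 0, -0.003, 0, 0, 1, 0, 0, 0, 0, 1, 0, 0, 0, 0]

```text
clock: 15.28
position: [0.4071, 0.1153, 0.0523]
ee_rot: [-1.285, 2.866, 0.0]
force: [-0.7, 0.3, 0.3]
width: 0.005
```

```bash
python3 - <<'E'
from h import *
where();print(arm.observe()["position"])
E
```

```text
yaw x(=th) 228.3 in tool frame rad,tan(-off) 0.0887 -0.0329
[0.40713933 0.11533281 0.05234508]
```

Emit:
apply_moves:
  targets: [1, 0, 0.03, 0, 0, 1, 0, 0.06, 0, 0, 1, 0, 0.02, -0.12, 0, 1, 0, 0, -0.12, 0, 1, -0.03, 0.04, -0.12, 0, 1, -0.09, 0.1, 0, 0, 1, -0.1, 0.1, 0, 0, 1, -0.1, 0.1, 0, 0, 1, -0.1, 0.1, 0, 0, 1, 0, 0, 0, 0]

```text
clock: 16.52
position: [0.3519, 0.3921, 0.1963]
ee_rot: [-1.294, 2.862, 0.005]
force: [-0.7, -0.8, -0.0]
width: -0.0
```

```bash
python3 - <<'E'
from h import *
for n in("side","top"): im=eyes.get_image(n)[...,::-1].copy(); cv2.imwrite(f"pics/{n}8.png",im)
E
python3 pol.py 8; python3 ov.py 8 223.8 224
```

```text
(no output)
```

View pics/pol_top8.png

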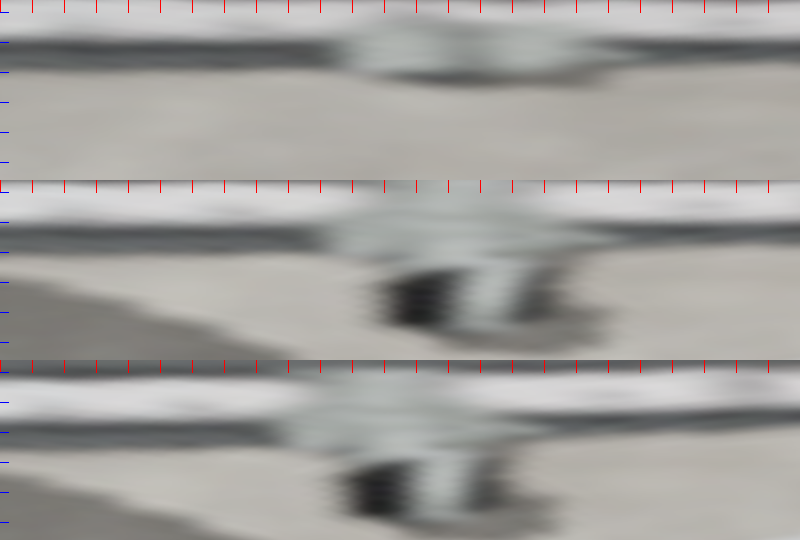

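View pics/pol_side8.png

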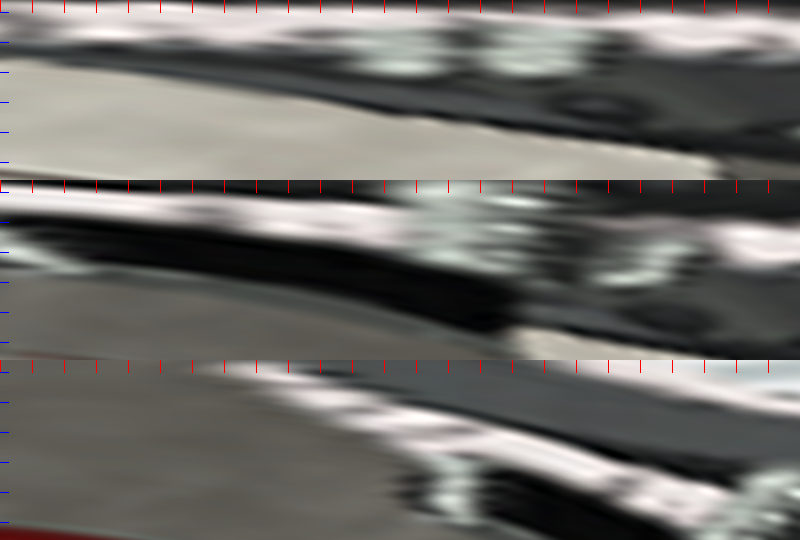

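View pics/ov_side8.png

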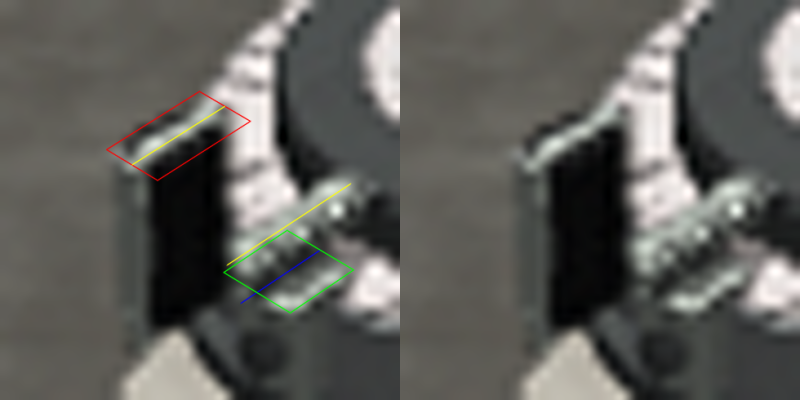

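View pics/ov_top8.png

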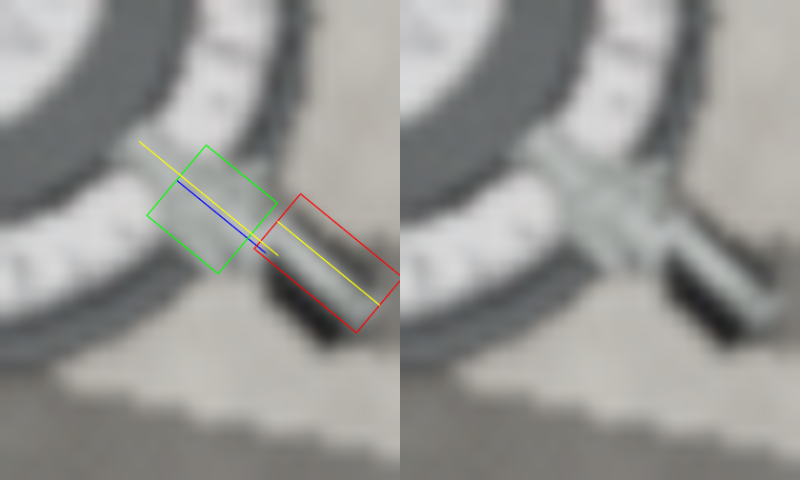

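```bash
cat > num.py <<'E'
import sys
from h import *
from scipy.ndimage import map_coordinates
from scipy.signal import find_peaks
an=np.arange(190,250,.05)
def prof(n,k,z,m,r):
    g=cv2.cvtColor(cv2.imread(f"pics/{n}{k}.png"),cv2.COLOR_BGR2GRAY).astype(float)
    a=np.radians(an);q=proj(n,np.c_[m[0]+r*np.cos(a),m[1]+r*np.sin(a),0*a+z])
    return map_coordinates(g,[q[:,1],q[:,0]],order=3)
def peakc(p,lo,hi,sgn=1):
    s=(an>lo)&(an<hi);x=an[s];v=sgn*p[s];i=v.argmax();h=(v[i]+max(v[:i+1].min(),v[i:].min()))/2
    l=i
    while l>0 and v[l]>h:l-=1
    u=i
    while u<len(v)-1 and v[u]>h:u+=1
    return (x[l]+x[u])/2,x[u]-x[l]
for n,m in(("top",MT),("side",MS)):
    for r in(.056,.058,.060,.062,.064,.066): print(n,"rider r",r,np.round(peakc(prof(n,"0",.035,m,r),220.5,227.5,-1),2))
    for k,c in(("5",212),("7",220.8),("8",222.9)):
        print(n,k,[tuple(np.round(peakc(prof(n,k,.079,m,r),c-3,c+3.5),2)) for r in(.081,.084,.087,.090,.093)])
E
python3 num.py
```

```text
top rider r 0.056 [223.7   3.4]
top rider r 0.058 [223.95   3.5 ]
top rider r 0.06 [223.93   3.55]
top rider r 0.062 [224.08   3.55]
top rider r 0.064 [224.15   3.5 ]
top rider r 0.066 [224.38   3.25]
top 5 [(np.float64(211.58), np.float64(2.95)), (np.float64(211.65), np.float64(2.9)), (np.float64(211.45), np.float64(3.2)), (np.float64(211.4), np.float64(3.1)), (np.float64(211.58), np.float64(3.05))]
top 7 [(np.float64(220.3), np.float64(3.0)), (np.float64(220.43), np.float64(2.95)), (np.float64(220.38), np.float64(3.15)), (np.float64(220.3), np.float64(3.1)), (np.float64(220.23), np.float64(3.05))]
top 8 [(np.float64(222.78), np.float64(3.05)), (np.float64(222.63), np.float64(2.95)), (np.float64(222.5), np.float64(3.1)), (np.float64(222.48), np.float64(3.15)), (np.float64(222.43), np.float64(3.15))]
side rider r 0.056 [224.1   3.6]
side rider r 0.058 [223.85   3.3 ]
side rider r 0.06 [224.2   3.3]
side rider r 0.062 [224.23   2.95]
side rider r 0.064 [223.68   2.75]
side rider r 0.066 [223.65   3.1 ]
side 5 [(np.float64(212.63), np.float64(3.25)), (np.float64(212.6), np.float64(2.4)), (np.float64(212.3), np.float64(2.8)), (np.float64(212.05), np.float64(2.1)), (np.float64(212.4), np.float64(2.7))]
side 7 [(np.float64(221.48), np.float64(2.85)), (np.float64(221.13), np.float64(2.45)), (np.float64(221.08), np.float64(2.55)), (np.float64(220.93), np.float64(2.55)), (np.float64(220.88), np.float64(2.25))]
side 8 [(np.float64(223.25), np.float64(2.4)), (np.float64(223.43), np.float64(2.15)), (np.float64(223.48), np.float64(2.45)), (np.float64(223.2), np.float64(2.4)), (np.float64(223.1), np.float64(2.2))]
```

```bash
python3 - <<'E'
from h import *
where();go(pose(228.3,.065,z=.14))
E
```

```text
yaw x(=th) 228.41 in tool frame rad,tan(-off) -0.0793 -0.2538
clock 16.625 pos [0.3535 0.3875 0.1959] force [-0.06 -0.65 -0.13] w 0.003
x,y,z axes [[-0.6638, -0.7479, 0.0008], [-0.7479, 0.6638, 0.0], [-0.0006, -0.0006, -1.0]] y-yaw deg 138.41
shares [ 0.4178 -0.4715  0.1401] dist 0.2581
```

Emit:
apply_moves:
  targets: [1, 0.084, -0.094, 0, 0, 1, 0.084, -0.094, 0, 0, 1, 0.084, -0.094, 0.02, 0, 1, 0.084, -0.094, 0.04, 0, 1, 0.084, -0.094, 0.08, 0, 1, 0, 0, 0, 0, 1, 0, 0, 0.1, 0, 1, 0, 0, 0.1, 0, 1, 0, -0.03, 0.02, 0, 1, 0, -0.02, 0, 0, 1, 0, 0, 0, 0, 1, 0, 0, 0, 0]

```text
clock: 18.12
position: [0.3989, 0.1233, 0.0533]
ee_rot: [-1.283, 2.865, -0.0]
force: [0.1, 0.3, -0.7]
width: 0.006
```

```bash
python3 - <<'E'
from h import *
where();go(pose(228.3,.0314,r=.0887,z=.0523))
E
```

```text
yaw x(=th) 228.25 in tool frame rad,tan(-off) 0.0883 -0.0443
clock 18.125 pos [0.3989 0.1233 0.0533] force [ 0.09  0.32 -0.67] w 0.006
x,y,z axes [[-0.6658, -0.7461, -0.0017], [-0.7461, 0.6658, -0.0009], [0.0018, 0.0007, -1.0]] y-yaw deg 138.25
shares [ 0.0011 -0.0324  0.0026] dist 0.013
```

Emit:
apply_moves:
  targets: [1, 0.001, -0.015, 0.0025, 0, 1, 0, -0.01, 0, 0, 1, 0, -0.005, 0, 0, 1, 0, -0.0035, 0, 0, 1, 0, 0, 0, 0, 1, 0, 0, 0, 0]

```text
clock: 18.88
position: [0.4078, 0.1139, 0.0513]
ee_rot: [1.285, -2.867, -0.0]
force: [-0.6, -0.5, 0.4]
width: 0.005
```

```bash
python3 - <<'E'
from h import *
where()
E
```

```text
yaw x(=th) 228.3 in tool frame rad,tan(-off) 0.0893 -0.0315
```

Moved to within 0.1 mm of plan; retreat and check.

Emit:
apply_moves:
  targets: [1, 0, 0.03, 0, 0, 1, 0, 0.06, 0, 0, 1, 0, 0.02, -0.12, 0, 1, 0, 0, -0.12, 0, 1, -0.03, 0.04, -0.12, 0, 1, -0.09, 0.1, 0, 0, 1, -0.1, 0.1, 0, 0, 1, -0.1, 0.1, 0, 0, 1, -0.1, 0.1, 0, 0, 1, 0, 0, 0, 0, 1, 0, 0, 0, 0]

```text
clock: 20.25
position: [0.3546, 0.3855, 0.1949]
ee_rot: [1.286, -2.865, 0.001]
force: [0.1, -0.1, -1.0]
width: 0.002
```

```bash
python3 - <<'E'
from h import *
for n in("side","top"): im=eyes.get_image(n)[...,::-1].copy(); cv2.imwrite(f"pics/{n}9.png",im)
E
sed -i 's/("8",222.9))/("8",222.9),("9",223.9))/' num.py; python3 num.py | grep -v rider; python3 ov.py 9 224 224
```

```text
top 5 [(np.float64(211.58), np.float64(2.95)), (np.float64(211.65), np.float64(2.9)), (np.float64(211.45), np.float64(3.2)), (np.float64(211.4), np.float64(3.1)), (np.float64(211.58), np.float64(3.05))]
top 7 [(np.float64(220.3), np.float64(3.0)), (np.float64(220.43), np.float64(2.95)), (np.float64(220.38), np.float64(3.15)), (np.float64(220.3), np.float64(3.1)), (np.float64(220.23), np.float64(3.05))]
top 8 [(np.float64(222.78), np.float64(3.05)), (np.float64(222.63), np.float64(2.95)), (np.float64(222.5), np.float64(3.1)), (np.float64(222.48), np.float64(3.15)), (np.float64(222.43), np.float64(3.15))]
top 9 [(np.float64(223.75), np.float64(2.9)), (np.float64(223.65), np.float64(3.1)), (np.float64(223.48), np.float64(3.05)), (np.float64(223.38), np.float64(3.05)), (np.float64(223.35), np.float64(3.0))]
side 5 [(np.float64(212.63), np.float64(3.25)), (np.float64(212.6), np.float64(2.4)), (np.float64(212.3), np.float64(2.8)), (np.float64(212.05), np.float64(2.1)), (np.float64(212.4), np.float64(2.7))]
side 7 [(np.float64(221.48), np.float64(2.85)), (np.float64(221.13), np.float64(2.45)), (np.float64(221.08), np.float64(2.55)), (np.float64(220.93), np.float64(2.55)), (np.float64(220.88), np.float64(2.25))]
side 8 [(np.float64(223.25), np.float64(2.4)), (np.float64(223.43), np.float64(2.15)), (np.float64(223.48), np.float64(2.45)), (np.float64(223.2), np.float64(2.4)), (np.float64(223.1), np.float64(2.2))]
side 9 [(np.float64(224.2), np.float64(2.4)), (np.float64(224.3), np.float64(2.4)), (np.float64(224.23), np.float64(2.35)), (np.float64(224.03), np.float64(2.45)), (np.float64(224.18), np.float64(2.25))]
```

View pics/ov_side9.png

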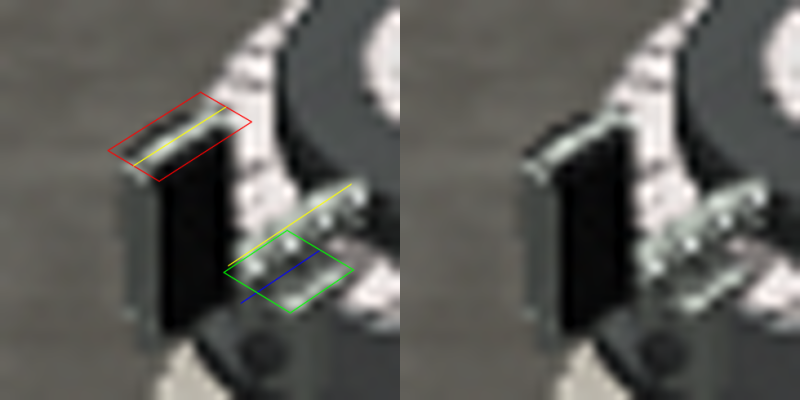

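View pics/ov_top9.png

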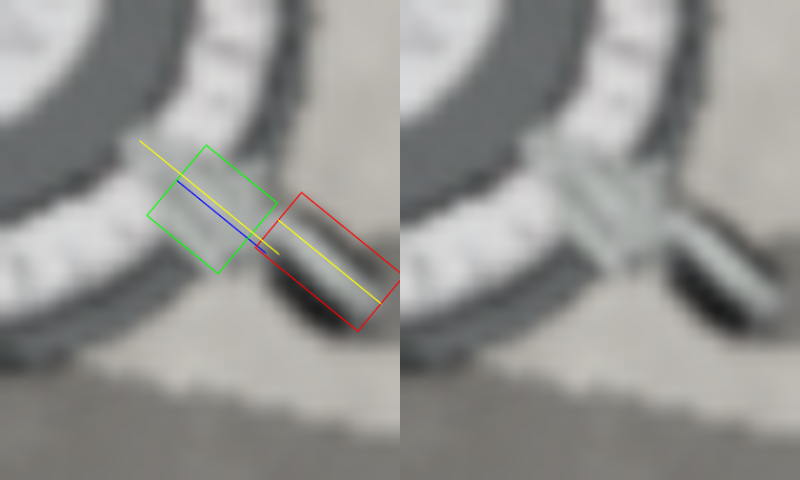

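View pics/top9.png

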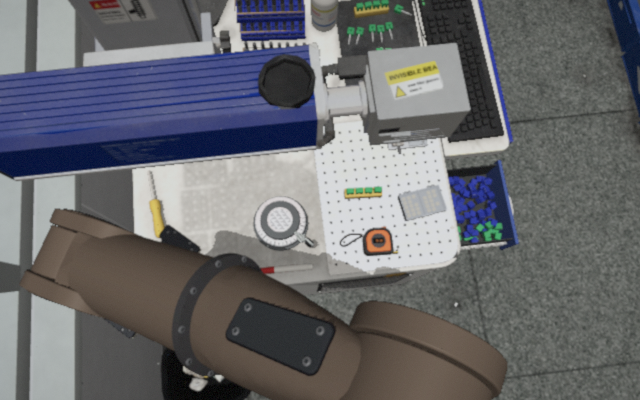

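```bash
python3 -c "
from cell import arm
print(arm.observe()['dq'].round(3)); print(arm.sign_off())"
```

```text
[ 0.011 -0.005  0.002 -0.003 -0.     0.001  0.   ]
the job is handed in; nothing more can be done
None
```

I pushed the lever counter-clockwise with the shut fingertips, in four pushes all from the side where it started. I then backed the arm off to the left, clear of everything, and handed the job in at about 20 s of the 38 s.

- **Lever against the mark:** the rider's centre line measures 224.0° in both cameras. The lever ended at 223.5° in the top view and 224.2° in the side view. That is about 0.2 to 0.6 mm from the mark at the pointer, against the 2.5 mm allowed.
- **Camera disagreement:** the two views differed by about 0.7° throughout. I put this down to calibration error and set the lever by their mean.
- **Running past the mark:** no picture showed the lever clearly past the mark. The side view's last reading is 0.2° beyond it, which is smaller than the disagreement between the cameras.
- **Other objects:** in the last top view the tape measure and clip strip lie where they were. The visible part of the pen does too; the arm hides its red end. I judged these by eye and did not measure them.
- **Contact:** the robot touched nothing at the end, and force readings stayed within about 2 N.

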